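Pin the tension arm and mesh the drive gear

ROBOT

A 7-joint arm with a two-finger parallel gripper is mounted at the origin on the work surface; the furniture and walls round the work are solid. World frame = base frame: x ahead of the robot, y to its left, z up, the work surface at z = 0. Lengths are in mm, angles in rad, forces in N, time in s.
With the tool pointing down it reaches from about 400 to 750 mm from the base axis. Payload 19.5 kg.
Tool frame: the origin (TCP) lies where the fingers leave the gripper's body, on its centre line; the fingertips stand 73 mm ahead of it and the grasp point (between the pads) lies 54 mm ahead of it; z points along the fingers, y is the line along which they close (so a half turn about z gives the same grasp; the last joint's range is limited). The gripper opens to 85 mm and grips with 20 to 120 N. Pads are 22 mm wide; open, the fingers measure 114 mm over their backs; the gripper's body (76 mm by 85 mm) begins 54 mm behind the grasp point. The pads swing forward as they close: fully open they stand 13 mm farther back than shut.
Start: joints at [1.065, 0.707, -0.028, 1.485, 0.022, 0.951, -0.075], TCP at [257.218, -514.24, 303.868] pointing down, gripper open.
Joint ranges: [-2.71, 2.71], [-0.32, 2.16], [-1.57, 1.52], [0, 2.45], [-1.46, 4.6], [0, 2.02], [-2.83, 2.83]. Speed limits (rad/s): [1.89, 1.89, 2.57, 2.57, 3.01, 3.01, 3.01].

INTERFACE

Orientations are given as a unit quaternion [w, x, y, z].
In Python, from rig import r gives the robot as it stands.
- The arm moves only by the tool send_rows, never from a script. Its argument "series" is a list of rows, each a list of 7 numbers: the turn, a rotation vector about the tool's x, y, z in degrees, then the shift along the tool's x, y, z in cm, then the opening, from -1 (shut) to 1 (fully open), so that 0 is half open. In form: [[ax, ay, az, tx, ty, tz, fingers], ...]. A call has 1 to 5 rows; each row shifts and turns the commanded pose from where the row before left it, along the tool's axes as they then stand; what a row does not reach is not made up. A row lasts 1/8 s, in which the tool goes at most 62.5 mm and 10.7 degrees, less where a joint would pass 70% of its speed; a pose out of reach is approached as far as the arm can. A call with a gripper value outside its range is refused whole. The fingers move at their own pace and stop on an object; the grip force is fixed at half the most. Time passes only in rows, so rows that do not move let the fingers close. It gives the time, the measured TCP pose, the force, the opening and the grip force at its end, in the units of the state.
- r.observe(): the state, without advancing time (a new reading comes with each control period).
- r.get_image(name): name is "scene" or "top" or "wrist"; returns the picture (420x560x3 uint8, red, green, blue); there is no depth.
- r.camera_info(name): a dict with "fx", "fy", "cx", "cy" (pixels), "cam_to_world" (4x4, takes a point from camera to world coordinates); the wrist camera has in their place "mount" (4x4, takes a point from camera to tool coordinates, whose origin is the TCP and whose axes are the flange's). Camera axes: x right, y down, z forward; pixel columns grow to the right and rows downward; lengths in mm; the calibration is good to about 2 mm. A picture is of the moment at which its call begins: read the wrist's pose just before it. camera_info takes no time and is no camera call.
- r.sign_off(): hands the job in; it is judged then, once.
The state is a dict: "t": time; "qpos": joint angles; "qd": joint speeds; "joint_efforts": joint torques, N m; "tcp_pos": TCP position; "ee_rot": TCP orientation; "wrist_force": force on the tool from outside, world axes, zero at the start; "moment": the same for the moment, N m; "grip_width": finger opening in mm; "finger_force": force on a finger pad.
Only numpy, scipy, OpenCV 4.12 (cv2) and the standard library are available. Lean on these libraries where they do the work, as an engineer would, in place of code of your own. Each camera call takes 0.05 s, during which the arm holds its last target. There are 200 camera calls.

TASK

Finish assembling the small roller drive on the packing table: first push the red-headed pin down through the lined-up holes of the fork and the orange arm until its collar seats, and let go of it. Then take the drive gear by its blue grip, turn it until its four splines mesh with the hub, slide it fully home against the hub's spring, and finish still gripping it and pressing it down, because the spring lifts it as soon as you let go. Leave the other things on the table as they are.

Things in the scene. Friction and masses are not known exactly. Their poses are not given: they have to be found in the camera images.
- pin_grip (a point): Loose headed pin, 80 mm long, upright in a grey stand (tube 34 mm across, 55 mm high, foot 54 mm across, fixed to the table). Point on its axis in the red round knob, which is 18 mm across and reaches 20 mm below to 16 mm above this point; grip it here from above. Below the knob: a steel collar 25 mm across, 4 mm thick, then the steel shank. z up; its turn about z does not matter.
- pin_seat (a point): Underside of the same pin's collar, on its axis, 24 mm below pin_grip. The shank reaches 40 mm below this point, is 12 mm across and tapered over its last 4 mm. Seated, this point meets fork_hole.
- fork_hole (a point): Mouth of the 15 mm vertical hole in the fork's top, 56 mm above the table, on the fixed drive unit (grey plate 90 x 230 x 12 mm). It runs down 44 mm: fork's upper steel plate (40 x 40 mm), orange arm's lug, fork's lower plate, each 8 mm, 2 mm apart. z up; x, y along the plate's short, long side; the hub's axis is 145 mm off along +y, the fork's web (level with the top) is on the -y side.
- gear_grip (a point): Loose drive gear, 78 mm high, stem down in a grey stand (tube 56 mm across, 42 mm high, foot 76 mm across, fixed). Point on its axis in the blue upright grip bar, 16 mm (its x) by 30 mm (its y), which reaches 21 mm below to 17 mm above this point; grip across the 16 mm from above. Below it: black toothed disc 68 mm across, 10 mm thick. x, y lie along the splines (yellow ticks), z up.
- gear_seat (a point): Centre of the underside of the gear's disc, 31 mm below gear_grip, same axes. The steel stem reaches 30 mm below this point: four splines in a cross along x and y, each 8 mm wide and 15 mm from axis to tip, their lowest 4 mm narrowed to 5 mm by 13.5 mm. Home, this point meets hub_rim.
- hub_rim (a point): Centre of the hub cup's mouth, level with its rim, 56 mm above the table; cup 54 mm across outside, 34 mm inside. From 8 mm below the rim down, four brass keys leave a cross of slots 12 mm wide along this point's x and y (yellow ticks on the rim). The gear fits in four positions 90 degrees apart, within 0.15 rad. The hub's angle differs each time; it is stiff to turn (0.15 N m). z up.
- plunger (a joint): Red spring plunger in the hub's floor: how far it is pressed down, in m. 0 when up, its top then 22 mm below the rim; 0.008 when the gear's disc rests on the rim; stop at 0.010. The spring pushes about 5 N at first and 10 N with the gear home, so the gear rises when let go.
- big_box: Bystander: brown parcel, 70 x 102 x 57 mm; origin at the centre of its underside.
- stamp: Bystander: red and black office stamp, 40 x 71 x 78 mm, standing; origin at the centre of its underside.
- small_box: Bystander: small brown parcel, 55 x 76 x 30 mm; origin at the centre of its underside.
- knife: Bystander: blue cutter knife lying flat, 22 x 158 x 16 mm, long along y; origin at the centre of its underside.
- pen: Bystander: black and white marker pen lying flat, 17 x 135 x 16 mm, long along y; origin at the centre of its underside.
- long_box: Bystander: brown parcel, 75 x 112 x 47 mm; origin at the centre of its underside.
- carton_stk: Obstacle, never moves: the upper of two stacked brown cartons on the right, 183 x 217 x 128 mm, origin at the centre of its underside, 170 mm above the table; a white mailer bag on top reaches 350 mm above the table and overhangs it by up to 40 mm. The carton beneath is 200 x 254 x 169 mm. Pass round its near side or well above.
- carton_mid: Obstacle, never moves: brown carton on the right near the robot, 204 x 262 x 145 mm, origin at the centre of its underside; a pale mailer bag on top reaches 190 mm above the table. Keep the gripper above it when passing.

How it is judged:
By the outcome, as a careful person would: the job done as asked, in the order asked, and still so for the second after the job is handed in, while the arm keeps its last pose, push and grip.
It also fails if it takes over 48 s, if anything falls off the work surface, if the arm or the gripper's body presses on something with over 40 N, if the wrist force passes 120 N, or if a joint passes its speed limit or range.

## Working session

There is one attempt and no reset: what is moved stays moved. The work goes in short steps, Python scripts to look and compute and a tool call to move; the robot and the scene stay as the last step left them, time stands still between calls to the robot, and variables do not carry over. Pictures are saved under pics/ and viewed, at most 10 in all, crops included, and the job is handed in when it is done.

Besides the shell and the picture viewer there is one more tool, called as name(argument=value, ...), one argument or row to a line, values as JSON. send_rows: Moves the arm, as the interface text tells. Its arguments: {"type":"object","properties":{"series":{"type":"array"}},"required":["series"]}

```bash
mkdir -p pics; ls
python3 - <<'E'
from rig import r
import cv2, numpy as np
np.set_printoptions(precision=4,suppress=True)
print(r.observe())
for n in ["scene","top","wrist"]:
    print(n,r.camera_info(n))
    cv2.imwrite(f"pics/{n}0.png",r.get_image(n)[:,:,::-1])
E
```

```text
pics
{'t': 0.0, 'qpos': array([ 1.0653,  0.7071, -0.0276,  1.485 ,  0.022 ,  0.9509, -0.0755]), 'qd': array([ 0.0014, -0.0004, -0.0019,  0.0005,  0.0001,  0.0007,  0.0006]), 'joint_efforts': array([  0.0018, -88.3225,   1.2356, -23.6175,   0.017 ,   0.0067,
        -0.    ]), 'tcp_pos': array([ 257.1304, -514.0996,  303.4548]), 'ee_rot': array([-0.0005,  0.9732,  0.2298, -0.0002]), 'wrist_force': array([ 0.3588, -0.2216,  0.7579]), 'moment': array([ 0.0338,  0.0714, -0.002 ]), 'finger_force': 0.0, 'grip_width': 85.03767995472617}
scene {'fx': 519.7202094641293, 'fy': 519.7202094641293, 'cx': 287.7544350825403, 'cy': 202.79355198120288, 'cam_to_world': array([[  -0.9732,   -0.1396,    0.1826,  295.9764],
       [  -0.2299,    0.5965,   -0.769 , 1035.8872],
       [  -0.0016,   -0.7904,   -0.6126,  997.467 ],
       [   0.    ,    0.    ,    0.    ,    1.    ]])}
top {'fx': 517.8741342525336, 'fy': 517.8741342525336, 'cx': 278.60993343695685, 'cy': 202.73078729831792, 'cam_to_world': array([[  -0.01  ,   -0.9778,    0.2094,  288.8087],
       [  -0.9999,    0.0089,   -0.0058,  -36.8807],
       [   0.0038,   -0.2095,   -0.9778, 1422.9599],
       [   0.    ,    0.    ,    0.    ,    1.    ]])}
wrist {'fx': 365.8819114863636, 'fy': 365.8819114863636, 'cx': 270.5756279579309, 'cy': 215.89997581824832, 'mount': array([[ -0.0008,  -0.9549,  -0.2969,  76.7347],
       [  1.    ,  -0.0008,  -0.0001,  -0.0162],
       [ -0.0001,  -0.2969,   0.9549, -69.9327],
       [  0.    ,   0.    ,   0.    ,   1.    ]])}
```

View pics/top0.png

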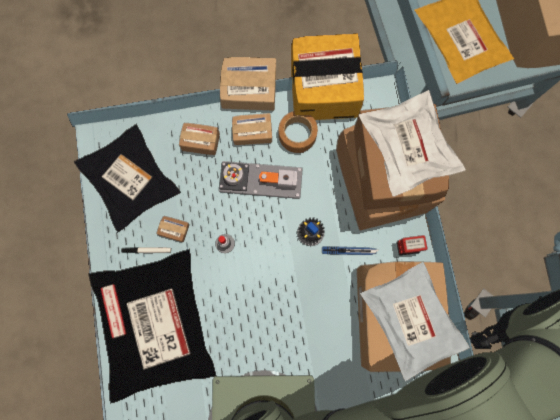

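View pics/scene0.png

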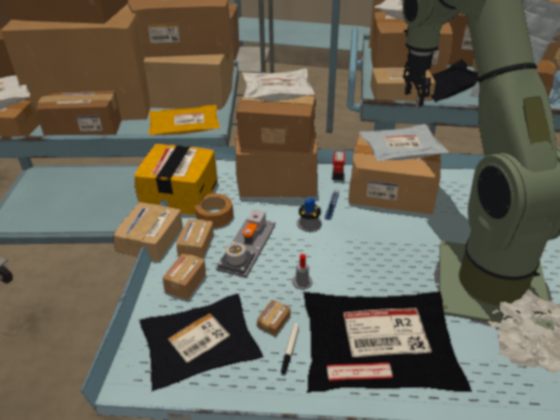

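Run:
```python
import cv2
a=cv2.imread("pics/top0.png")
cv2.imwrite("pics/topc.png",cv2.resize(a[157:256,208:338],None,fx=6,fy=6,interpolation=cv2.INTER_CUBIC))
```

```text
(no output)
```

View pics/topc.png

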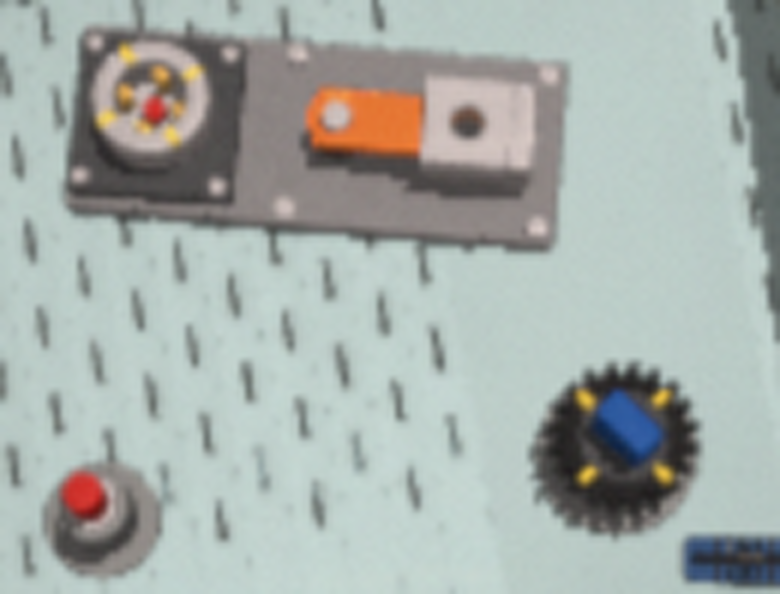

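Top crop: pin knob (84,494), fork hole (468,122), hub ticks (126,54),(193,73),(173,135),(106,118), gear ticks (585,400),(661,398),(663,473),(588,475); the blue bar is long from upper left to lower right.

```bash
cat > h.py <<'E'
import numpy as np
from rig import r
from scipy.spatial.transform import Rotation as R
np.set_printoptions(precision=2,suppress=True)
def ray(ci,T,u,v,z):
    d=T[:3,:3]@[(u-ci["cx"])/ci["fx"],(v-ci["cy"])/ci["fy"],1]
    return T[:3,3]+d*(z-T[2,3])/d[2]
def tool(o):
    q=o["ee_rot"]; T=np.eye(4); T[:3,:3]=R.from_quat([q[1],q[2],q[3],q[0]]).as_matrix(); T[:3,3]=o["tcp_pos"]; return T
def top(x,y,z):
    ci=r.camera_info("top"); return ray(ci,np.array(ci["cam_to_world"]),x,y,z)
def wr(o,u,v,z):
    ci=r.camera_info("wrist"); return ray(ci,tool(o)@np.array(ci["mount"]),u,v,z)
def rel(tgt,yaw=None):
    "shift (cm, tool axes) and tool-z turn (deg) to bring TCP to tgt; yaw=direction of tool y, deg"
    T=tool(r.observe()); s=T[:3,:3].T@(np.array(tgt)-T[:3,3])/10
    print("shift",s,"tool y dir",np.degrees(np.arctan2(T[1,1],T[0,1])),"z",T[:3,2], "t",r.observe()["t"],"tcp",T[:3,3])
E
python3 - <<'E'
from h import *
c=lambda x,y,z: top((x+.5)/6-.5+208,(y+.5)/6-.5+157,z)
print("pin",c(84,494,95),"fork",c(468,122,56))
H=np.array([c(*p,56) for p in [(126,54),(193,73),(173,135),(106,118)]])
G=np.array([c(*p,52) for p in [(585,400),(661,398),(663,473),(588,475)]])
for n,P in(("hub",H),("gear",G)):
    m=P.mean(0);d=P-m;print(n,m,np.degrees(np.arctan2(d[:,1],d[:,0])),np.hypot(d[:,0],d[:,1]))
print("bar top",c(628,427,90)); print("bar ends",c(605,405,90),c(650,448,90))
rel([0,0,300]);print(tool(r.observe()))
E
```

```text
pin [478.98 103.43  95.  ] fork [653.42 -64.78  56.  ]
hub [667.46  80.13  56.  ] [  29.25  -62.72 -150.25  118.52] [22.3  22.22 21.83 22.4 ]
gear [ 508.78 -132.76   52.  ] [  45.92  -44.37 -134.61  136.15] [23.92 24.11 23.7  23.89]
bar top [ 506.8  -131.83   90.  ]
bar ends [ 516.57 -122.05   90.  ] [ 497.49 -141.15   90.  ]
shift [  0.   -57.49   0.4 ] tool y dir -63.42438020658521 z [-0.  0. -1.] t 0.15 tcp [ 257.18 -514.14  303.56]
[[   0.89    0.45   -0.    257.18]
 [   0.45   -0.89    0.   -514.14]
 [  -0.     -0.     -1.    303.56]
 [   0.      0.      0.      1.  ]]
```

send_rows(
  series=[
    [0, 0, 0, 4.2, -3.8, 0, 1],
    [0, 0, 0, 4.2, -3.8, 0, 1],
    [0, 0, 0, 4.2, -3.8, 0, 1],
    [0, 0, 0, 4.2, -3.8, 0, 1],
    [0, 0, 0, 4.2, -3.8, 0, 1],
  ],
)

```text
t: 0.78
tcp_pos: [360.4, -248.7, 303.9]
ee_rot: [-0.0, 0.973, 0.23, 0.0]
wrist_force: [1.4, -0.2, 0.8]
grip_width: 85.4
finger_force: 0.0
```

send_rows(
  series=[
    [0, 0, 0, 4.2, -4.2, 0, 1],
    [0, 0, 0, 4.2, -4.2, 0, 1],
    [0, 0, 0, 4.2, -4.2, 0, 1],
    [0, 0, 0, 4.2, -4.2, 0, 1],
    [0, 0, 0, 4.2, -4.2, 0, 1],
  ],
)

```text
t: 1.4
tcp_pos: [454.3, 33.4, 303.9]
ee_rot: [0.0, 0.973, 0.23, 0.0]
wrist_force: [1.5, -1.6, 0.8]
grip_width: 85.5
finger_force: 0.0
```

send_rows(
  series=[
    [0, 0, 0, 2.6, -2.6, 2, 1],
    [0, 0, 0, 2.6, -2.6, 2, 1],
    [0, 0, 0, 0, 0, 0, 1],
  ],
)

```text
t: 1.78
tcp_pos: [477.0, 103.4, 262.5]
ee_rot: [-0.0, 0.973, 0.232, -0.001]
wrist_force: [0.0, -0.9, 0.2]
grip_width: 85.7
finger_force: 0.0
```

Run:
```python
from h import *
import cv2
o=r.observe();rel([479,103.4,136]);print(o["qpos"]);im=r.get_image("wrist")[:,:,::-1];cv2.imwrite("pics/w1.png",im)
np.save("o1.npy",tool(o))
```

```text
shift [ 0.21  0.11 12.65] tool y dir -63.22264547283886 z [-0.  0. -1.] t 1.775 tcp [476.95 103.38 262.51]
[-0.32  0.65  0.08  1.85 -0.08  0.65 -1.3 ]
```

View pics/w1.png

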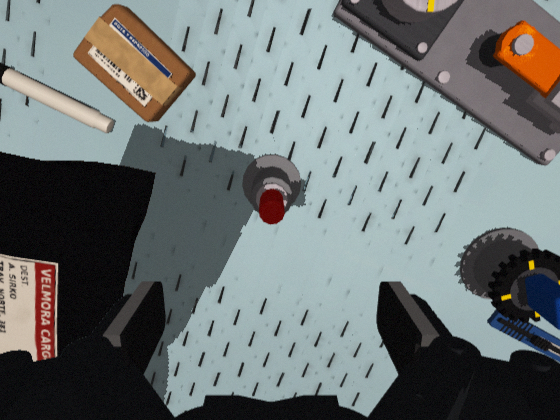

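Run:
```python
from h import *
import cv2
T=np.load("o1.npy");ci=r.camera_info("wrist");C=T@np.array(ci["mount"])
im=cv2.imread("pics/w1.png").astype(int);b,g,rr=im[...,0],im[...,1],im[...,2]
m=(rr>90)&(g<40)&(b<50);m[:150]=0;m[240:]=0;m[:,:240]=0;m[:,300:]=0
v,u=np.nonzero(m);print(u.min(),u.max(),v.min(),v.max(),u.mean())
# projection of cylinder model vs mask
def proj(p): 
    q=np.linalg.inv(C)@np.r_[p,1];return np.array([ci["fx"]*q[0]/q[2]+ci["cx"],ci["fy"]*q[1]/q[2]+ci["cy"]])
a=np.linspace(0,6.28,60)
for x,y in [(479,103.4),(477,103.4),(481,103.4)]:
    P=np.array([proj([x+9*np.cos(t),y+9*np.sin(t),z]) for t in a for z in(59,95)])
    print(x,P.min(0),P.max(0))
print(ray(ci,C,271,210,95))
```

```text
260 284 189 223 271.55367231638417
479 [259.05 191.65] [285.51 229.46]
477 [257.75 193.91] [284.16 231.91]
481 [260.35 189.37] [286.87 227.01]
[483.03 106.41  95.  ]
```

send_rows(
  series=[
    [0, 0, 0, 0.35, 0.1, 4.5, 0.2],
    [0, 0, 0, 0, 0, 4.5, 0],
    [0, 0, 0, 0, 0, 3.7, -0.2],
    [0, 0, 0, 0, 0, 0, -0.3],
    [0, 0, 0, 0, 0, 0, -0.4],
  ],
)

```text
t: 2.45
tcp_pos: [481.2, 101.4, 138.5]
ee_rot: [0.0, 0.973, 0.229, 0.001]
wrist_force: [0.2, 0.4, 0.3]
grip_width: 25.4
finger_force: 0.0
```

send_rows(
  series=[
    [0, 0, 0, 0, 0, 0, -1],
    [0, 0, 0, 0, 0, 0, -1],
    [0, 0, 0, 0, 0, 0, -1],
    [0, 0, 0, 0, 0, 0, -1],
  ],
)

```text
t: 2.95
tcp_pos: [481.0, 102.2, 138.7]
ee_rot: [-0.0, 0.973, 0.23, 0.001]
wrist_force: [-2.8, 2.7, 10.0]
grip_width: 16.1
finger_force: 58.3
```

send_rows(
  series=[
    [0, 0, 0, 0, 0, -3.5, -1],
    [0, 0, 0, 0, 0, -3.5, -1],
    [0, 0, 0, 1.4, 4, 0, -1],
    [0, 0, 0, 1.4, 4, 0, -1],
    [0, 0, 0, 1.4, 4, 0, -1],
  ],
)

```text
t: 3.58
tcp_pos: [573.0, 12.2, 208.8]
ee_rot: [0.0, 0.973, 0.23, 0.001]
wrist_force: [0.5, 0.9, -0.6]
grip_width: 16.5
finger_force: 58.8
```

send_rows(
  series=[
    [0, 0, 0, 1.4, 4, 0, -1],
    [0, 0, 0, 1.3, 4, 0, -1],
    [0, 0, 0, 1, 2.7, 0, -1],
    [0, 0, 0, 0, 0, 0, -1],
    [0, 0, 0, 0, 0, 0, -1],
  ],
)

```text
t: 4.2
tcp_pos: [652.7, -65.4, 207.9]
ee_rot: [-0.0, 0.973, 0.23, 0.0]
wrist_force: [-0.0, 0.1, -0.4]
grip_width: 16.6
finger_force: 58.8
```

Run:
```python
from h import *
import cv2
o=r.observe();rel([653.4,-64.8,200]);print(o["qpos"],o["wrist_force"])
im=r.get_image("wrist")[:,:,::-1];a=im[100:340,170:400];np.save("o2.npy",tool(o))
b=r.get_image("top")[150:250,225:325,::-1]
s=r.get_image("scene")[150:300,190:340,::-1]
cv2.imwrite("pics/w2f.png",im);cv2.imwrite("pics/top2.png",r.get_image("top")[:,:,::-1])
z=cv2.resize
cv2.imwrite("pics/m2.png",np.hstack([z(a,(560,584),interpolation=2),np.vstack([z(b,(240,292),interpolation=2),z(s,(240,292),interpolation=2)])]))
```

```text
shift [ 0.09 -0.02  0.79] tool y dir -63.40911655946035 z [ 0.  0. -1.] t 4.2 tcp [652.69 -65.38 207.91]
[ 0.04  0.95  0.03  1.27 -0.03  0.93 -1.03] [-0.04  0.12 -0.42]
```

View pics/m2.png

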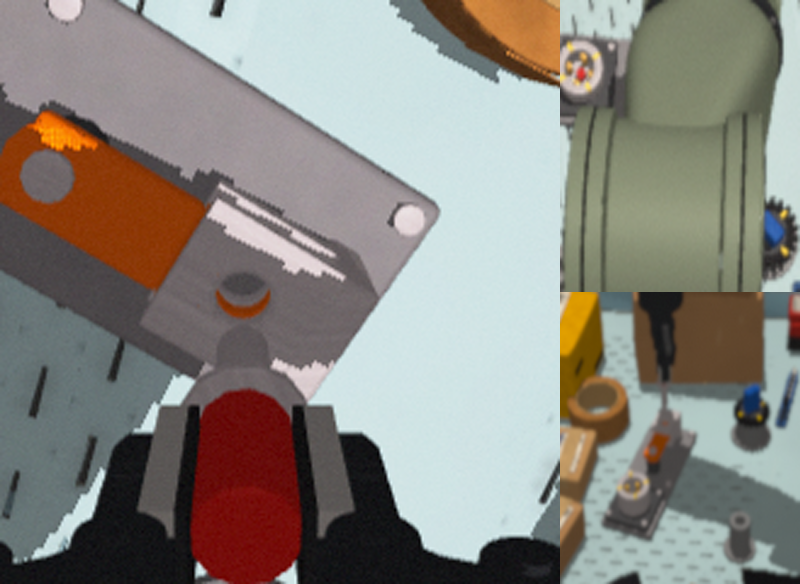

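Wrist view: hole centre at crop (243,296) → full (269.8,221.6); pin held upright, shank tip top edge crop y≈325, shank x 217–268, collar widest x 185–307 near y≈400.

Run:
```python
from h import *
T=np.load("o2.npy");ci=r.camera_info("wrist");M=np.array(ci["mount"]);C=T@M;Mi=np.linalg.inv(M)
h=ray(ci,C,269.8,221.6,56);print("hole",h,"tool",(np.linalg.inv(T)@np.r_[h,1])[:3])
def p(x,y,z):
    q=Mi@[x,y,z,1];return np.array([(ci["fx"]*q[0]/q[2]+ci["cx"]-170)*2.435,(ci["fy"]*q[1]/q[2]+ci["cy"]-100)*2.433])
a=np.linspace(0,6.28,73)
seat=T[2,3]-124.2
for dx in(-2,0,2):
  for n,rad,z in(("tip",4,seat+40),("sh",6,seat+36),("collarbot",12.5,seat),("collartop",12.5,seat-4),("knobtop",9,seat-40)):
    P=np.array([p(dx+rad*np.cos(t),rad*np.sin(t),z) for t in a]);print(dx,n,P.min(0),P.max(0))
```

```text
hole [656.09 -63.07  56.  ] tool [  3.96  -0.55 151.92]
-2 tip [228.05 341.65] [262.27 373.44]
-2 sh [219.02 339.77] [271.31 388.23]
-2 collarbot [179.77 376.35] [310.71 494.6 ]
-2 collartop [178.27 385.07] [312.23 505.59]
-2 knobtop [184.57 508.31] [306.16 613.03]
0 tip [227.99 333.59] [262.31 365.56]
0 sh [218.94 331.53] [271.38 380.27]
0 collarbot [179.53 366.44] [310.93 485.51]
0 collartop [178.03 374.95] [312.46 496.34]
0 knobtop [184.29 496.14] [306.42 601.8 ]
2 tip [227.94 325.48] [262.35 357.63]
2 sh [218.86 323.24] [271.45 372.27]
2 collarbot [179.29 356.45] [311.16 476.36]
2 collartop [177.78 364.76] [312.69 487.02]
2 knobtop [184.   483.85] [306.69 590.48]
```

Run:
```python
import cv2
a=cv2.imread("pics/w2f.png")[205:315,225:315]
a=cv2.convertScaleAbs(a,alpha=1.5,beta=10)
cv2.imwrite("pics/w2c.png",cv2.resize(a,None,fx=5.4,fy=5.4,interpolation=cv2.INTER_CUBIC))
```

```text
(no output)
```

View pics/w2c.png

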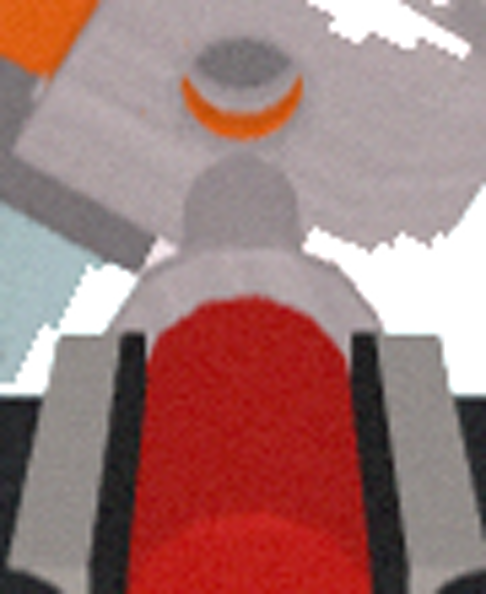

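send_rows(
  series=[
    [0, 0, 0, 0.25, 0, 1, -1],
    [0, 0, 0, 0, 0, 1, -1],
    [0, 0, 0, 0, 0, 0, -1],
  ],
)

```text
t: 4.78
tcp_pos: [654.8, -64.6, 185.7]
ee_rot: [-0.0, 0.973, 0.23, -0.001]
wrist_force: [0.4, -1.0, -1.2]
grip_width: 16.1
finger_force: 58.8
```

Run:
```python
from h import *
import cv2
o=r.observe();print(o["tcp_pos"],o["wrist_force"]);np.save("o3.npy",tool(o))
im=r.get_image("wrist")[:,:,::-1];cv2.imwrite("pics/w3f.png",im)
a=cv2.convertScaleAbs(im[205:290,225:315],alpha=1.5,beta=10)
a=cv2.resize(a,None,fx=5.4,fy=5.4,interpolation=2)
s=r.get_image("scene")[190:290,215:285,::-1]; s=cv2.resize(s,(310,459),interpolation=2)
cv2.imwrite("pics/m3.png",np.hstack([a,s]))
```

```text
[654.77 -64.65 185.67] [ 0.36 -0.96 -1.17]
```

View pics/m3.png

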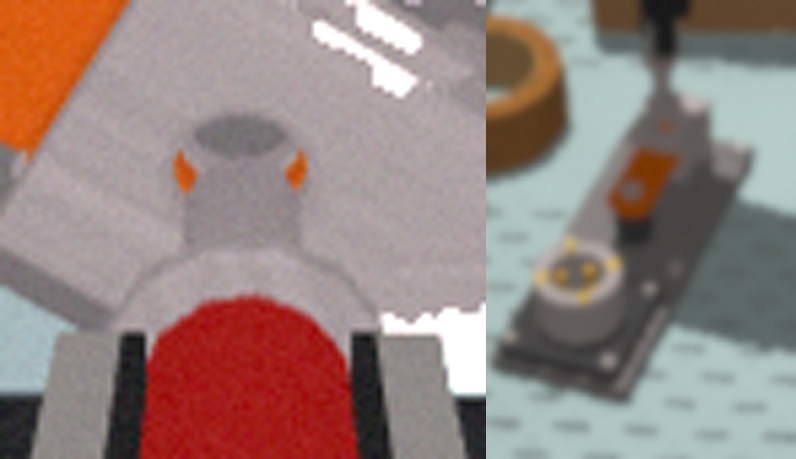

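Run:
```python
from h import *
T=np.load("o3.npy");ci=r.camera_info("wrist");M=np.array(ci["mount"]);Ti=np.linalg.inv(T);C=T@M
f=lambda x,y,z:(Ti@np.r_[ray(ci,C,225+x/5.4-.4,205+y/5.4-.4,z),1])[:2]
print("hole +x edge",f(240,113,56),"y edges",f(174,169,56)[1],f(307,169,56)[1])
print("shank tip edge r4@62",f(241,153,62),"r6@66",f(241,153,66),"y",f(183,200,68)[1],f(300,200,68)[1])
print("collar edge @102 r12.5",f(245,247,102),"knob base r9 @106",f(246,296,106))
```

```text
hole +x edge [ 8.88 -0.93] y edges -8.049497472296991 6.264463380553821
shank tip edge r4@62 [ 6.52 -0.81] r6@66 [ 7.97 -0.79] y -6.691720403449665 5.202129502226626
collar edge @102 r12.5 [12.66 -0.33] knob base r9 @106 [ 9.97 -0.24]
```

send_rows(
  series=[
    [0, 0, 0, -0.03, 0, 0.6, -1],
    [0, 0, 0, 0, 0, 0.6, -1],
    [0, 0, 0, 0, 0, 0.4, -1],
  ],
)

```text
t: 5.25
tcp_pos: [654.8, -64.9, 170.4]
ee_rot: [-0.0, 0.973, 0.23, -0.0]
wrist_force: [0.7, -0.0, -1.0]
grip_width: 16.7
finger_force: 58.8
```

send_rows(
  series=[
    [0, 0, 0, 0, 0, 0.6, -1],
    [0, 0, 0, 0, 0, 0.6, -1],
    [0, 0, 0, 0, 0, 0.6, -1],
    [0, 0, 0, 0, 0, 0.4, -1],
  ],
)

```text
t: 5.75
tcp_pos: [654.9, -64.8, 148.4]
ee_rot: [-0.0, 0.973, 0.23, -0.0]
wrist_force: [-0.2, -0.4, -1.1]
grip_width: 16.5
finger_force: 58.8
```

Sliding freely; about 8.7 mm to seat.

send_rows(
  series=[
    [0, 0, 0, 0, 0, 0.4, -1],
    [0, 0, 0, 0, 0, 0.3, -1],
    [0, 0, 0, 0, 0, 0.1, -1],
    [0, 0, 0, 0, 0, 0.1, -1],
  ],
)

```text
t: 6.25
tcp_pos: [654.9, -64.8, 139.9]
ee_rot: [-0.0, 0.973, 0.23, 0.0]
wrist_force: [-1.0, -0.4, -0.2]
grip_width: 16.2
finger_force: 58.8
```

send_rows(
  series=[
    [0, 0, 0, 0, 0, 0.1, -1],
    [0, 0, 0, 0, 0, 0.1, -1],
    [0, 0, 0, 0, 0, 0, -1],
  ],
)

```text
t: 6.62
tcp_pos: [655.0, -64.8, 139.6]
ee_rot: [0.0, 0.973, 0.23, 0.0]
wrist_force: [-10.8, 1.5, 26.2]
grip_width: 15.8
finger_force: 62.1
```

send_rows(
  series=[
    [0, 0, 0, 0, 0, -0.1, -0.2],
    [0, 0, 0, 0, 0, 0, -0.1],
    [0, 0, 0, 0, 0, 0, -0.1],
    [0, 0, 0, 0, 0, -3, 0],
    [0, 0, 0, 0, 0, -4, 0],
  ],
)

```text
t: 7.25
tcp_pos: [654.6, -64.8, 209.0]
ee_rot: [-0.0, 0.973, 0.23, -0.001]
wrist_force: [0.1, -0.6, 0.2]
grip_width: 42.8
finger_force: 0.0
```

Run:
```python
from h import *
o=r.observe();print(o["grip_width"],o["wrist_force"],o["qpos"]);rel([507.5,-132.4,250])
```

```text
42.785500651390315 [ 0.1  -0.63  0.23] [ 0.04  0.95  0.03  1.25 -0.03  0.94 -1.03]
shift [-16.19  -0.54  -4.08] tool y dir -63.42607690099397 z [-0.  0. -1.] t 7.25 tcp [654.6  -64.81 208.98]
```

send_rows(
  series=[
    [0, 0, 0, -5.4, -0.2, -1.4, 0.5],
    [0, 0, 0, -5.4, -0.2, -1.4, 1],
    [0, 0, 0, -5.4, -0.1, -1.3, 1],
    [0, 0, -9.3, 0, 0, 0, 1],
    [0, 0, -9.3, 0, 0, 0, 1],
  ],
)

```text
t: 7.88
tcp_pos: [507.7, -133.1, 250.3]
ee_rot: [0.0, 0.922, 0.386, 0.0]
wrist_force: [0.2, -0.1, 0.5]
grip_width: 85.3
finger_force: 0.0
```

send_rows(
  series=[
    [0, 0, 0, 0, 0, 0, 1],
  ],
)

```text
t: 8.0
tcp_pos: [507.8, -133.1, 249.9]
ee_rot: [-0.0, 0.924, 0.384, 0.0]
wrist_force: [0.4, -1.1, -0.2]
grip_width: 85.5
finger_force: 0.0
```

Run:
```python
from h import *
import cv2
o=r.observe();rel([507.5,-132.4,127]);np.save("o4.npy",tool(o))
im=r.get_image("wrist")[:,:,::-1];cv2.imwrite("pics/w4.png",im)
t=r.get_image("top")[:,:,::-1];cv2.imwrite("pics/top4.png",t)
a=cv2.resize(im[120:300,180:360],(540,540),interpolation=2)
b=cv2.resize(t[150:210,210:310],(250,150),interpolation=2)
c=cv2.resize(r.get_image("scene")[205:280,210:280,::-1],(250,268),interpolation=2)
cv2.imwrite("pics/m4.png",np.hstack([a,np.vstack([b,c,np.zeros((122,250,3),np.uint8)])]))
```

```text
shift [ 0.03 -0.07 12.29] tool y dir -44.89859199014539 z [ 0.  0. -1.] t 8.0 tcp [ 507.77 -133.11  249.92]
```

View pics/m4.png

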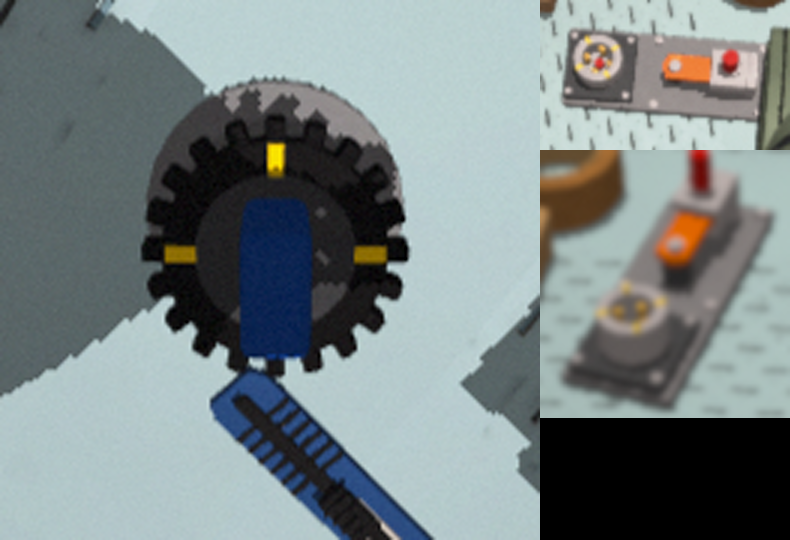

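Pin is seated in fork. Gear square to the camera: side ticks at crop (180,254) and (370,254), top tick (276,158), bar x 240–312.

Run:
```python
from h import *
T=np.load("o4.npy");ci=r.camera_info("wrist");M=np.array(ci["mount"]);Ti=np.linalg.inv(T);C=T@M
f=lambda x,y,z:(Ti@np.r_[ray(ci,C,180+x/3-.3,120+y/3-.3,z),1])[:2]
for p in[(180,254,52),(370,254,52),(276,158,52),(275,200,90),(275,357,90),(240,280,90),(312,280,90)]:print(p,f(*p))
```

```text
(180, 254, 52) [  2.6 -23.2]
(370, 254, 52) [ 2.56 24.88]
(276, 158, 52) [27.12  1.09]
(275, 200, 90) [25.08  0.75]
(275, 357, 90) [-10.79   0.74]
(240, 280, 90) [ 7.21 -6.91]
(312, 280, 90) [7.19 8.84]
```

send_rows(
  series=[
    [0, 0, 0, 0.22, 0.09, 4.1, 0.4],
    [0, 0, 0, 0, 0, 4, 0.1],
    [0, 0, 0, 0, 0, 4, -0.2],
    [0, 0, 0, 0, 0, 0, -0.3],
    [0, 0, 0, 0, 0, 0, -0.4],
  ],
)

```text
t: 8.78
tcp_pos: [510.0, -131.8, 129.0]
ee_rot: [-0.0, 0.924, 0.383, -0.0]
wrist_force: [-0.4, 0.2, 1.1]
grip_width: 25.7
finger_force: 0.0
```

send_rows(
  series=[
    [0, 0, 0, 0, 0, 0, -1],
    [0, 0, 0, 0, 0, 0, -1],
    [0, 0, 0, 0, 0, 0, -1],
    [0, 0, 0, 0, 0, 0, -1],
  ],
)

```text
t: 9.28
tcp_pos: [510.1, -131.9, 129.4]
ee_rot: [0.0, 0.923, 0.384, 0.0]
wrist_force: [-1.4, 0.5, 6.6]
grip_width: 15.4
finger_force: 59.5
```

send_rows(
  series=[
    [0, 0, 0, 0, 0, -2, -1],
    [0, 0, 0, 0, 0, -5, -1],
    [0, 0, 0, 5.2, -0.7, 0, -1],
    [0, 0, 0, 5.2, -0.7, 0, -1],
    [0, 0, 0, 5.2, -0.7, 0, -1],
  ],
)

```text
t: 9.9
tcp_pos: [605.9, -5.1, 199.3]
ee_rot: [0.0, 0.923, 0.384, 0.0]
wrist_force: [-0.3, -1.4, -1.6]
grip_width: 14.9
finger_force: 59.0
```

send_rows(
  series=[
    [0, 0, 0, 5.2, -0.8, 0, -1],
    [0, 0, 0, 5.2, -0.8, 0, -1],
    [0, 0, 8.2, 0, 0, 0, -1],
    [0, 0, 8.2, 0, 0, 0, -1],
    [0, 0, 0, 0, 0, 0, -1],
  ],
)

```text
t: 10.52
tcp_pos: [666.9, 78.8, 198.9]
ee_rot: [0.0, 0.969, 0.249, -0.0]
wrist_force: [-0.4, -0.4, -1.8]
grip_width: 15.3
finger_force: 59.0
```

Run:
```python
from h import *
import cv2
o=r.observe();rel([668.8,80,200]);np.save("o5.npy",tool(o));print(o["wrist_force"])
im=r.get_image("wrist")[:,:,::-1];cv2.imwrite("pics/w5.png",im)
a=cv2.convertScaleAbs(im[120:340,170:380],alpha=1.3,beta=10)
cv2.imwrite("pics/m5.png",cv2.resize(a,None,fx=2.7,fy=2.7,interpolation=2))
cv2.imwrite("pics/s5.png",r.get_image("scene")[:,:,::-1])
```

```text
shift [ 0.23 -0.02 -0.11] tool y dir -61.18226258554354 z [-0. -0. -1.] t 10.525 tcp [666.9   78.77 198.94]
[-0.38 -0.4  -1.8 ]
```

View pics/m5.png

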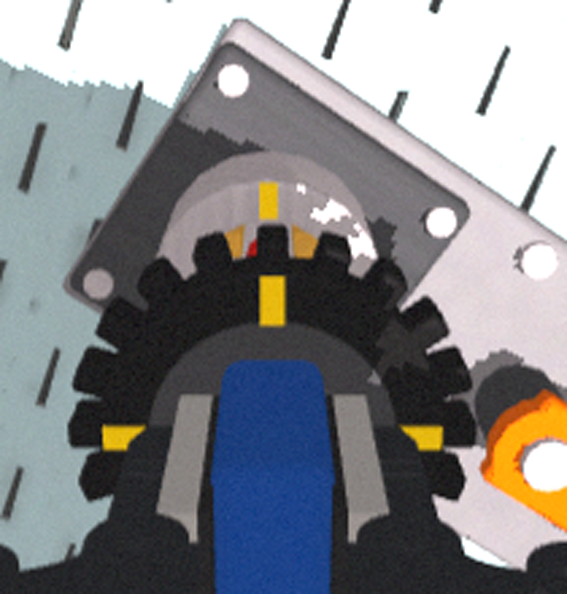

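Hub rim's near tick spans crop (268,182)–(268,218); gear's ticks at (272,276)–(272,326), (123,438), (421,438). Angle matches already; only the centring remains.

Run:
```python
from h import *
T=np.load("o5.npy");ci=r.camera_info("wrist");M=np.array(ci["mount"]);Ti=np.linalg.inv(T);C=T@M
f=lambda x,y,z:(Ti@np.r_[ray(ci,C,170+x/2.7-.3,120+y/2.7-.3,z),1])[:2]
for p in[(268,182,56),(268,218,56),(160,250,56),(376,250,56)]:print("hub",p,f(*p))
for p in[(272,276,121.5),(272,326,121.5),(123,438,121.5),(421,438,121.5)]:print("gear",p,f(*p))
print(T[:3,:3].T@(np.array([667.5,80.1,56])-T[:3,3]))
```

```text
hub (268, 182, 56) [28.49 -0.96]
hub (268, 218, 56) [20.3  -0.98]
hub (160, 250, 56) [ 12.87 -25.29]
hub (376, 250, 56) [12.83 23.3 ]
gear (272, 276, 121.5) [28.25 -0.06]
gear (272, 326, 121.5) [19.85 -0.07]
gear (123, 438, 121.5) [  0.05 -24.75]
gear (421, 438, 121.5) [ 0.   24.57]
[  1.2   -0.88 142.94]
```

send_rows(
  series=[
    [0, 0, 0, 0.21, -0.09, 1, -1],
    [0, 0, 0, 0, 0, 1, -1],
    [0, 0, 0, 0, 0, 0.8, -1],
    [0, 0, 0, 0, 0, 0, -1],
  ],
)

```text
t: 11.12
tcp_pos: [668.2, 80.3, 170.0]
ee_rot: [-0.0, 0.969, 0.249, -0.001]
wrist_force: [0.0, -0.1, -1.7]
grip_width: 14.8
finger_force: 59.0
```

Run:
```python
from h import *
import cv2
o=r.observe();rel([668.8,80,143.4]);np.save("o6.npy",tool(o));print(o["wrist_force"])
im=r.get_image("wrist")[:,:,::-1]
a=cv2.convertScaleAbs(im[120:300,170:380],alpha=1.3,beta=10)
s=r.get_image("scene")[210:280,200:270,::-1]
cv2.imwrite("pics/m6.png",np.hstack([cv2.resize(a,(525,450),interpolation=2),cv2.resize(s,(270,450),interpolation=2)]))
```

```text
shift [0.05 0.06 2.66] tool y dir -61.21790436514865 z [-0. -0. -1.] t 11.125 tcp [668.16  80.27 170.05]
[ 0.03 -0.11 -1.74]
```

View pics/m6.png

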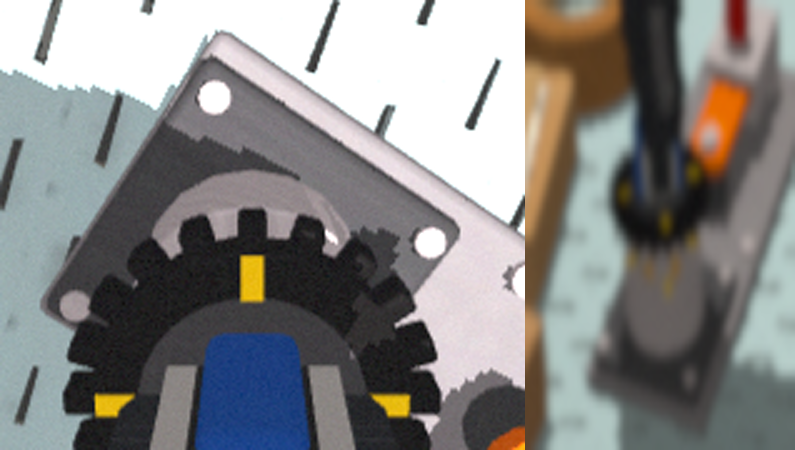

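send_rows(
  series=[
    [0, 0, 0, 0, 0, 0.4, -1],
    [0, 0, 0, 0, 0, 0.4, -1],
    [0, 0, 0, 0, 0, 0.4, -1],
    [0, 0, 0, 0, 0, 0, -1],
  ],
)

```text
t: 11.72
tcp_pos: [668.3, 80.4, 158.5]
ee_rot: [-0.0, 0.969, 0.248, -0.0]
wrist_force: [-0.4, 0.2, -2.1]
grip_width: 15.3
finger_force: 59.0
```

Stem is below the key tops with no contact. Continue onto the plunger.

send_rows(
  series=[
    [0, 0, 0, 0, 0, 0.4, -1],
    [0, 0, 0, 0, 0, 0.4, -1],
    [0, 0, 0, 0, 0, 0.2, -1],
    [0, 0, 0, 0, 0, 0, -1],
  ],
)

```text
t: 12.22
tcp_pos: [668.5, 80.4, 149.1]
ee_rot: [-0.0, 0.969, 0.248, 0.0]
wrist_force: [-0.6, 1.2, 4.4]
grip_width: 15.4
finger_force: 59.8
```

send_rows(
  series=[
    [0, 0, 0, 0, 0, 0.3, -1],
    [0, 0, 0, 0, 0, 0.2, -1],
    [0, 0, 0, 0, 0, 0.1, -1],
    [0, 0, 0, 0, 0, 0, -1],
  ],
)

```text
t: 12.72
tcp_pos: [668.5, 80.4, 143.5]
ee_rot: [-0.0, 0.969, 0.248, 0.0]
wrist_force: [-2.2, 0.0, 9.2]
grip_width: 14.8
finger_force: 60.5
```

send_rows(
  series=[
    [0, 0, 0, 0, 0, 0.1, -1],
    [0, 0, 0, 0, 0, 0.1, -1],
    [0, 0, 0, 0, 0, 0, -1],
  ],
)

```text
t: 13.1
tcp_pos: [668.6, 80.4, 143.3]
ee_rot: [-0.0, 0.969, 0.248, 0.001]
wrist_force: [-13.1, -0.5, 37.0]
grip_width: 15.0
finger_force: 64.8
```

send_rows(
  series=[
    [0, 0, 0, 0, 0, -0.05, -1],
    [0, 0, 0, 0, 0, 0, -1],
    [0, 0, 0, 0, 0, 0, -1],
    [0, 0, 0, 0, 0, 0, -1],
  ],
)

```text
t: 13.6
tcp_pos: [668.6, 80.3, 143.4]
ee_rot: [0.0, 0.969, 0.248, 0.001]
wrist_force: [-10.2, -1.5, 29.9]
grip_width: 15.3
finger_force: 63.4
```

```bash
python3 -c "
from rig import r
print(r.sign_off())"
```

```text
the job is handed in; nothing more can be done
None
```

The pin is seated in the fork and released, and the gear is meshed and home on the hub, still gripped and pressed down at about 30 N; I handed the job in at about 13.6 s, judging the gear home from force and height readings rather than a final picture.

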